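Lock the test card and read its colour

ROBOT

A 6-joint arm with a two-finger parallel gripper is mounted at the origin on a cart in front of the work surface, level with it; the furniture and walls round the work are solid. World frame = base frame: x ahead of the robot, y to its left, z up, the work surface at z = 0. Lengths are in m, angles in rad, forces in N, time in s.
With the tool pointing down it reaches from about 0.275 to 0.825 m from the base axis. Payload 4.9 kg.
Tool frame: the origin (TCP) lies midway between the tips of the shut fingers; the grasp point (between the pads) lies 19 mm behind it (bot.grip_depth is the distance from the TCP to the grasp point, in m); z points along the fingers, y is the line along which they close (so a half turn about z gives the same grasp; the last joint's range is limited). The gripper opens to 85 mm and grips with 20 to 120 N. Pads are 22 mm wide; open, the fingers measure 114 mm over their backs; the gripper's body (76 mm by 85 mm) begins 54 mm behind the grasp point. The pads swing forward as they close: fully open they stand 13 mm farther back than shut.
Start: joints at [1.029, 0.326, -0.193, 1.052, 0, 1.437], TCP at [0.218, 0.505, 0.231] pointing down, gripper open.
Joint ranges: [-2.65, 2.65], [-0.97, 1.79], [-1.3, 1.35], [-1.93, 2.1], [-1.47, 1.37], [-3.14, 3.14]. Speed limits (rad/s): [2.57, 2.57, 3.14, 3.14, 3.14, 3.14].

INTERFACE

Orientations are given as a unit quaternion [w, x, y, z].
In Python, from cell import bot gives the robot as it stands. Calls block until the motion is done:
- bot.move_pose(position, orientation): joint-space move of the TCP to a pose.
- bot.move_linear(position, speed=0.15, rotation=None, until_force=None): straight line of the TCP; rotation=None keeps the orientation; speed is the mean speed in m/s. With until_force (N) it stops when the force on the tool has changed by that much, and returns True; else False.
- bot.goto_joints(angles): joint-space move.
- bot.set_gripper(opening, grasp_force=None): opening from 0.0 (shut) to 1.0 (fully open); grasp_force is the grip in N (None keeps the last); returns when the fingers have stopped.
- bot.wait(seconds).
- bot.solve_ik(position, orientation): joint angles nearest the present ones, or None.
- bot.camera(name): name is "scene" or "top"; returns the picture (480x640x3 uint8, red, green, blue); there is no depth.
- bot.calibration(name): a dict with "mtx" (3x3 intrinsics, pixels), "k1" (the pictures are not rectified: a ray, as slopes to the right and down, at radius r is drawn at 1 + k1 r^2 times it, then the intrinsics apply), "extrinsics" (4x4, takes a point from world to camera coordinates). Camera axes: x right, y down, z forward; pixel columns grow to the right and rows downward; lengths in m; the calibration is good to about 2 mm. A picture is of the moment at which its call begins. calibration takes no time and is no camera call.
A pose or a line that the arm cannot do raises bot.PlanningError and nothing moves.
- bot.close_job(): hands the job in; it is judged then, once.
Trained networks look in the newest picture that a camera, given by its name, has taken for a name from the list of things; names that differ only in an ending like _2 or _b are one class to them, and where a whole thing is asked for, a point or a joint stands for the part that bears it (a point fixed in the world has none). Each returns a list of dicts, best first, with "confidence" (0 to 1); they miss things now and then, are a little off and sometimes report something else, mostly with a low value. They report only what shows in the picture. A call takes as long as a camera call.
- bot.search_frame(camera, thing): "bbox" ([left, top, width, height] in pixels, round what is visible of it).
Readings, each from a call of its own:
- bot.read_clock(): time.
- bot.read_joint_positions(): joint angles.
- bot.read_joint_vel(): joint speeds.
- bot.read_joint_efforts(): joint torques, N m.
- bot.read_position(): TCP position.
- bot.read_tool_rot(): TCP orientation.
- bot.read_ft_force(): force on the tool from outside, world axes, zero at the start.
- bot.read_moment(): the same for the moment, N m.
- bot.read_gripper_width(): opening from 0.0 (shut) to 1.0 (fully open).
- bot.read_finger_force(): force on a finger pad.
Only numpy, scipy, OpenCV 4.12 (cv2) and the standard library are available. Lean on these libraries where they do the work, as an engineer would, in place of code of your own. Each camera call takes 0.05 s, during which the arm holds its last target. There are 200 camera calls.

TASK

Lock the test card by turning the red quarter-turn lock on top of its stand counter-clockwise until it drops into its locked position. Then take the grey handheld colour reader and, without touching the stand with it, hold its window squarely at the blue dot from about 5 cm away, quite still, for at least a second and a half. Finally lay the reader gently down flat inside its black tray and let go, with the lock still locked and the jars, bottle and carton left standing where they are.

Things in the scene. Friction and masses are not known exactly. Their poses are not given: they have to be found in the camera images.
- reader_mid (a point): centre (20 mm above its flat underside) of the loose handheld colour reader: a grey bar along its x axis, 150 long (x from -75 to +75), 40 high, 36 wide (y) at the grip (x from -75 to +47); the black nose (x from 47 to 75) is 46 wide. The round glass window is in the middle of the +x end face, so it looks along +x. z is up as it lies. 0.2 kg, centre of mass within 12 mm of this point
- reader_focus (a point): the reader's reading point: 50 mm straight ahead of its window, i.e. 125 mm along +x from reader_mid; same axes
- tray_mid (a point): middle of the inner floor of the reader's flat black tray (fixed to the desk), 5 mm above the desk; outside 200 (x) x 100 (y) x 10 high, 5 mm walls, inside 190 x 90, so the rim stands 5 mm over the floor. The reader lies in it along x, either way round
- card_dot (a point): centre of the 28 mm blue dot (black ring round it) on the white test card, on a black panel 124 wide (y) x 134 high (z) that leans back 0.35 rad on a stand fixed to the desk. x points squarely into the card, away from the viewer (forward and down), y to the left as one faces the card, z up along the card
- cam_grip_mid (a point): middle of the red bar grip of the cam lock on the column behind the panel, about 180 mm above the desk: 60 long, 14 thick, 32 high (16 mm above and below this point), standing upright on a vertical axis. y runs along the bar, x across it (pinch it along x from above). A steel claw below it points along +y; the panel's top edge is 35 mm below this point
- cam_lock (a joint): turn of the cam lock, rad: 0 = open, claw and bar alongside the card (claw towards the left as one faces the card); grows counter-clockwise seen from above; 1.57 = locked against its stop, claw over the card's top edge. The grip sinks 4 mm evenly over the turn. It stays where it is left below about 1.35; beyond that an over-centre mechanism snaps it home to 1.57 and holds it there. Takes about 0.1 N m, more if squeezed hard; may be turned in more than one grasp
- pet_bottle: bystander (loose): clear plastic drink bottle with red cap, 65 mm across, 218 tall; origin at the middle of its underside
- drink_carton: bystander (loose): blue drink carton with straw, 44x59x195; origin at the middle of its underside
- jar_red: bystander (loose): open screw jar of red poster paint, 70 mm across, 88 tall; origin at the middle of its underside
- jar_teal: bystander (loose): open screw jar of teal poster paint, 70 mm across, 90 tall; origin at the middle of its underside
- jar_orange: bystander (loose): open screw jar of orange poster paint, 70 mm across, 94 tall; origin at the middle of its underside
- reader: the colour reader itself; origin in the middle of its underside, axes as reader_mid
- card_stand: the fixed card stand: base plate 110 x 130 x 12 (x from -40 to 70), column 34 x 50 at x = 52 behind the panel up to 148; origin on the desk below the panel's middle, -x is the side the card faces

How it is judged:
On the way, in this order (a step that is already met when the one before it is completed fails the run):
1. the cam lock is turned into its locked detent (joint above 1.45 rad) while the reader still lies untouched (value of joint cam_lock above 1.45 rad and distance of reader_mid from where it was at the start of the episode below 0.02 m), for 0.2 s.
2. with the card locked, the reader is held in the fingers so that its reading point is on the dot (20 mm along, 14 mm across), its axis within 0.2 rad of square to the card, still for 1.2 s (value of joint cam_lock above 1.45 rad and contact force between the fingers and reader above 0.5 N and x of reader_focus in the frame of card_dot between -0.02 and 0.02 m and y of reader_focus in the frame of card_dot between -0.014 and 0.014 m and z of reader_focus in the frame of card_dot between -0.014 and 0.014 m and angle between the x axis of reader_focus and the x axis of card_dot, either way round below 0.2 rad and linear speed of reader below 0.03 m/s and angular speed of reader below 0.2 rad/s), for 1.2 s.
At the end, for the whole second after the job is handed in: The lock is in its detent (joint above 1.45 rad), and the reader lies flat, right way up, released and at rest on the tray's inner floor between its walls (centre within 31 mm of the tray's middle, its length within 0.25 rad of the tray's) (value of joint cam_lock above 1.45 rad and horizontal distance between reader_mid and tray_mid below 0.031 m and z of reader_mid in the frame of tray_mid between 0.017 and 0.0225 m and angle between reader_mid's own z axis and vertical below 0.035 rad and angle between the x axis of reader_mid and the x axis of tray_mid, either way round below 0.25 rad and linear speed of reader below 0.02 m/s and contact force between the fingers and reader below 0.1 N); the robot touches nothing.
It fails at once if the reader touches the card stand (contact force between reader and card_stand above 0.5 N).
It fails at once if the reader is dropped or thrown (over 0.6 m/s out of the fingers) (linear speed of reader above 0.6 m/s and contact force between the fingers and reader below 0.1 N).
It fails at once if a bystander (jar, bottle or carton) is pushed over 30 mm or tipped over 0.3 rad (distance of any of pet_bottle, drink_carton, jar_red, jar_teal, jar_orange from where it was at the start of the episode above 0.03 m or angle between any of pet_bottle, drink_carton, jar_red, jar_teal, jar_orange's own z axis and vertical above 0.3 rad).
It also fails if it takes over 72 s, if anything falls off the work surface, if the arm or the gripper's body presses on something with over 40 N, if the wrist force passes 120 N, or if a joint passes its speed limit or range.

## Working session

There is one attempt and no reset: what is moved stays moved. The work goes in short steps, each a Python script; the robot and the scene stay as the last script left them, time stands still between calls to the robot, and variables do not carry over. Pictures are saved under pics/ and viewed, at most 10 in all, crops included, and the job is handed in when it is done.

```bash
mkdir -p pics; ls; cat > look.py <<'E'
import sys,cv2
from cell import bot
tag=sys.argv[1]
for c in sys.argv[2:]:
    im=bot.camera(c); cv2.imwrite(f'pics/{c}_{tag}.png',im[:,:,::-1])
E
python3 look.py a scene top
python3 - <<'E'
from cell import bot
import numpy as np
np.set_printoptions(precision=4,suppress=True)
for c in ("scene","top"):
    k=bot.calibration(c); print(c,k)
    for t in ["reader","tray_mid","card_dot","cam_grip_mid","cam_lock","card_stand","pet_bottle","drink_carton","jar_red","jar_teal","jar_orange"]:
        try: print(t,[(np.round(d["bbox"]),round(d["confidence"],2)) for d in bot.search_frame(c,t)[:2]])
        except Exception as e: print(t,e)
print(bot.read_clock())
E
```

```text
pics
scene {'mtx': array([[558.6021,   0.    , 317.2533],
       [  0.    , 558.6021, 239.7626],
       [  0.    ,   0.    ,   1.    ]]), 'k1': -0.0892899562888702, 'extrinsics': array([[ 0.8577, -0.5139,  0.016 , -0.4622],
       [-0.2467, -0.4385, -0.8642,  0.2642],
       [ 0.4511,  0.7373, -0.5029,  0.7321],
       [ 0.    ,  0.    ,  0.    ,  1.    ]])}
reader [(array([265., 305.,  66.,  79.]), 0.94)]
tray_mid [(array([170., 238.,  98.,  44.]), 0.61)]
card_dot [(array([300., 194.,  43.,  89.]), 0.6)]
cam_grip_mid [(array([337., 175.,  24.,  28.]), 0.69), (array([303., 197.,  39.,  84.]), 0.53)]
cam_lock [(array([340., 176.,  20.,  32.]), 0.59)]
card_stand [(array([295., 175.,  66., 118.]), 0.94), (array([263., 305.,  67.,  75.]), 0.23)]
pet_bottle [(array([308., 132.,  28.,  96.]), 0.58)]
drink_carton [(array([404., 212.,  43., 116.]), 0.8)]
jar_red [(array([199., 257.,  38.,  60.]), 0.96)]
jar_teal [(array([256., 187.,  29.,  51.]), 0.73)]
jar_orange [(array([363., 292.,  43.,  68.]), 0.74)]
top {'mtx': array([[448.0745,   0.    , 316.6197],
       [  0.    , 448.0745, 238.5655
[... 226 characters left out ...]
  [ 0.    ,  0.    ,  0.    ,  1.    ]])}
reader [(array([348., 276.,  65.,  20.]), 0.73)]
tray_mid [(array([204., 239.,  71.,  96.]), 0.85)]
card_dot []
cam_grip_mid [(array([288., 175.,  40.,  17.]), 0.97)]
cam_lock [(array([285., 172.,  44.,  19.]), 0.71), (array([382., 160.,  28.,  38.]), 0.66)]
card_stand [(array([273., 174.,  65.,  69.]), 0.7), (array([388., 210.,  40.,  37.]), 0.26)]
pet_bottle [(array([210., 138.,  35.,  54.]), 0.91)]
drink_carton [(array([382., 160.,  32.,  38.]), 0.83)]
jar_red [(array([285., 296.,  35.,  33.]), 0.61), (array([274., 175.,  64.,  71.]), 0.49)]
jar_teal [(array([198., 206.,  36.,  32.]), 0.55)]
jar_orange [(array([387., 211.,  42.,  35.]), 0.72)]
1.2
```

View pics/scene_a.png

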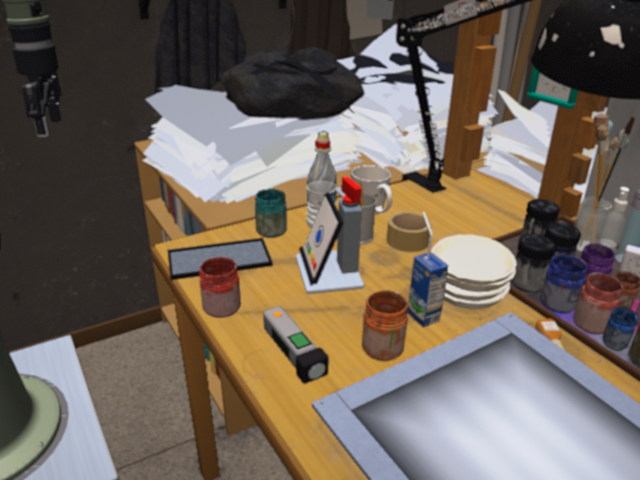

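View pics/top_a.png

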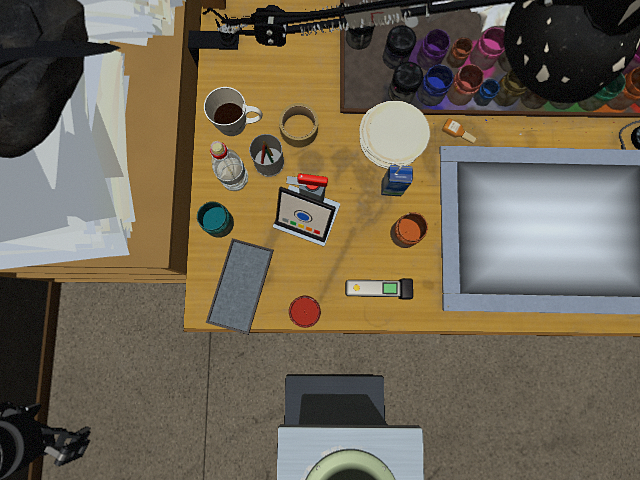

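The scene view shows the reader at about (297,343), the stand at (330,235) and the tray at (220,258). In the top view the reader is at (378,288) with its nose to the right, the dot at (303,216), the red bar at (312,181) and the tray at (240,286). Next I'll enlarge both for measuring.

```bash
python3 - <<'E'
import cv2
a=cv2.imread('pics/top_a.png')
cv2.imwrite('pics/c1.png',cv2.resize(a[165:335,195:420],None,fx=3.5,fy=3.5,interpolation=cv2.INTER_CUBIC))
a=cv2.imread('pics/scene_a.png')
cv2.imwrite('pics/c2.png',cv2.resize(a[170:390,160:450],None,fx=2.7,fy=2.7,interpolation=cv2.INTER_CUBIC))
E
```

```text
(no output)
```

View pics/c1.png

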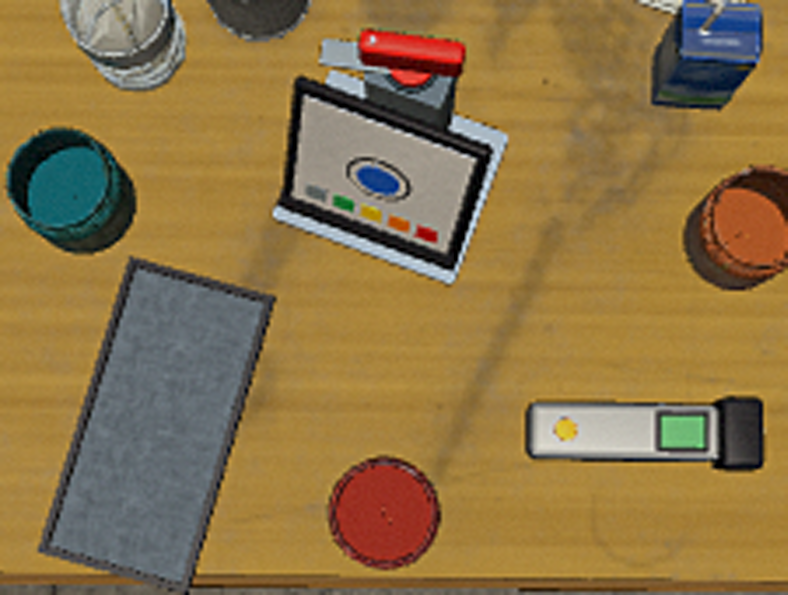

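View pics/c2.png

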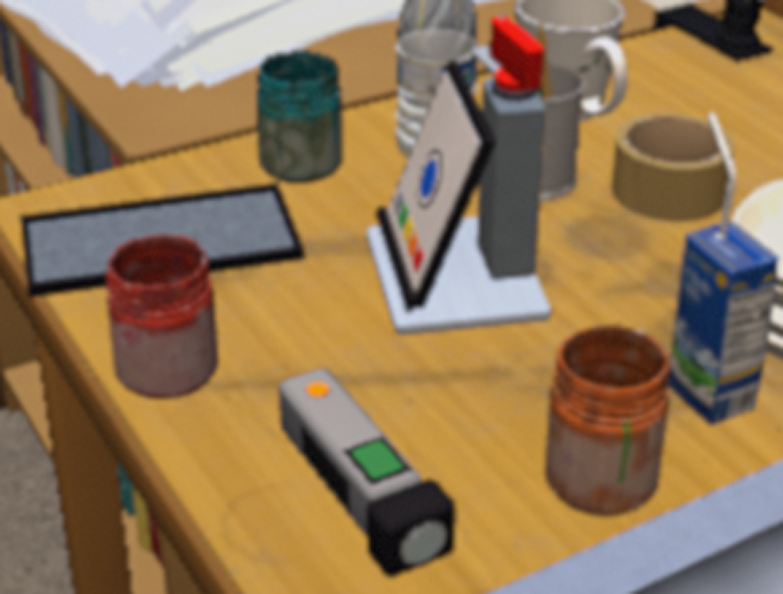

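The crops resolve these points:
- **Tray:** all four corners are clear.
- **Reader:** outline runs (528–762, 400–468) in crop 1.
- **Dot:** (378,179) in crop 1 and (429,178) in crop 2.
- **Panel:** all corners are clear.
- **Red bar:** (362–464, 32–75) in crop 1, already turned about 15° counter-clockwise from the card.

```bash
cat > geo.py <<'E'
import numpy as np
from cell import bot
np.set_printoptions(precision=4,suppress=True)
def ray(c,p):
    k=bot.calibration(c); d=np.linalg.solve(k["mtx"],[p[0],p[1],1.])[:2]; u=d.copy()
    for _ in range(20): u=d/(1+k["k1"]*(u@u))
    E=np.array(k["extrinsics"]); R=E[:3,:3]
    v=R.T@np.array([u[0],u[1],1]); return -R.T@E[:3,3], v/np.linalg.norm(v)
def atz(c,p,z):
    o,v=ray(c,p); return o+v*(z-o[2])/v[2]
def tri(p_s,p_t):
    (a,u),(b,w)=ray("scene",p_s),ray("top",p_t)
    s=np.linalg.lstsq(np.c_[u,-w],b-a,rcond=None)[0]; P,Q=a+s[0]*u,b+s[1]*w
    return (P+Q)/2,np.linalg.norm(P-Q)
T=lambda x,y:((x+.5)/3.5-.5+195,(y+.5)/3.5-.5+165)
S=lambda x,y:((x+.5)/2.7-.5+160,(y+.5)/2.7-.5+170)
E
python3 - <<'E'
from geo import *
tr=np.array([atz("top",T(*p),.01) for p in [(130,259),(273,296),(187,590),(41,550)]])
print("tray",tr.mean(0),[np.linalg.norm(tr[i]-tr[i-1]) for i in range(4)])
d=(tr[0]+tr[1]-tr[2]-tr[3]);print("tray yaw",np.arctan2(d[1],d[0]))
trs=np.array([atz("scene",S(*p),.01) for p in [(23,218),(276,187),(301,256),(32,292)]]);print("tray scene",trs.mean(0))
r=np.array([atz("top",T(*p),.04) for p in [(528,404),(528,459),(762,468),(762,399)]])
re,no=r[:2].mean(0),r[2:].mean(0);print("reader",(re+no)/2,np.linalg.norm(no-re),np.arctan2(*(no-re)[[1,0]]),np.linalg.norm(r[3]-r[2]))
print("screen/led dir",[atz("top",T(*p),.04) for p in [(566,429),(683,432)]])
print("dot",tri(S(429,178),T(378,179)))
cs=[tri(S(*a),T(*b)) for a,b in [((453,68),(300,78)),((488,142),(491,150)),((383,208),(288,207)),((415,305),(458,268))]]
for c in cs: print("panel",*c)
dd=cs[1][0]-cs[0][0];print("card yaw", np.arctan2(dd[1],dd[0])+np.pi/2)
b=np.array([atz("top",T(*p),.012) for p in [(274,212),(450,282),(507,135)]]);print("base",b,np.linalg.norm(b[1]-b[0]),np.linalg.norm(b[2]-b[1]))
e=b[0]-b[1];print("base yaw",np.arctan2(e[1],e[0])-np.pi/2)
g=np.array([atz("top",T(*p),.196) for p in [(361,38),(464,48)]]);print("bar top ends",g,np.linalg.norm(g[0]-g[1]))
print("bar ends tri",tri(S(494,20),T(362,40)),tri(S(541,55),T(464,48)))
for n,p,z in [("red",(384,513),.088),("teal",(62,180),.09),("orange",(757,222),.094)]: print(n,atz("top",T(*p),z))
print("carton",atz("top",T(722,18),.195),"bottle cap",atz("top",(219,148),.218))
E
```

```text
tray [0.4581 0.2513 0.01  ] [np.float64(0.19613223375381642), np.float64(0.09796452342144885), np.float64(0.19702678509236837), np.float64(0.09748062568372552)]
tray yaw -0.2558372265894137
tray scene [0.4566 0.2459 0.01  ]
reader [ 0.4532 -0.0616  0.04  ] 0.148619011288113 -1.567818238817808 0.04358345680074725
screen/led dir [array([ 0.4548, -0.0114,  0.04  ]), array([ 0.4537, -0.0857,  0.04  ])]
dot (array([0.6053, 0.1091, 0.0865]), np.float64(0.0004323999694590818))
panel [0.6532 0.1553 0.1403] 0.001653536459093498
panel [0.6099 0.043  0.1451] 0.0021936370180579913
panel [0.5993 0.1675 0.0332] 0.005167529971010837
panel [0.5613 0.0564 0.0264] 0.004666036297292109
card yaw -0.3671816586753296
base [[0.5975 0.1794 0.012 ]
 [0.552  0.0621 0.012 ]
 [0.652  0.0247 0.012 ]] 0.1258431473161047 0.10684993115565784
base yaw -0.3699875754169142
bar top ends [[0.6619 0.1176 0.196 ]
 [0.657  0.0604 0.196 ]] 0.057459121063499256
bar ends tri (array([0.6614, 0.1178, 0.1903]), np.float64(0.002245402460070165)) (array([0.6592, 0.0602, 0.188 ]), np.float64(0.0002776973150549502))
red [0.4012 0.1025 0.088 ]
teal [0.6012 0.3032 0.09  ]
orange [ 0.5798 -0.1236  0.094 ]
carton [ 0.6767 -0.0837  0.195 ] bottle cap [0.7072 0.2679 0.218 ]
```

```bash
cat > plan.py <<'E'
from geo import *
from scipy.spatial.transform import Rotation as Rn
def quat(y,z):   # tool from closing direction y and approach z
    y,z=np.array(y,float),np.array(z,float)
    return Rn.from_matrix(np.c_[np.cross(y,z),y,z]).as_quat(scalar_first=True)
def down(psi): return quat([np.cos(psi),np.sin(psi),0],[0,0,-1])
GD=bot.grip_depth
grip=np.array([.660,.0885,.186]); CY=-.369; bar0=-.07
dot=np.array([.6053,.1091,.0865])
rd=np.array([.4535,-.0616]); ryaw=-1.568
tray=np.array([.4573,.2492]); tyaw=-.256
f=np.array([np.cos(CY),np.sin(CY),0]); Z=np.array([0,0,1.])
cx=np.cos(.35)*f-np.sin(.35)*Z; cz=np.sin(.35)*f+np.cos(.35)*Z; cy=np.cross(cz,cx)
E
python3 - <<'E'
from plan import *
print(GD)
def show(n,p,q): print(n,bot.solve_ik(p,q))
for s in (0,np.pi):
    for a in (0,1.1,1.3): show(f"lock {a}+{s:.1f}",grip-[0,0,GD],down(bar0+a+s))
    show("pick",[*rd,.006],down(ryaw+np.pi/2+s))
    sg=1 if s==0 else -1
    mid=dot-.125*cx
    for b in (0,.07): show("hold",mid-b*cx-GD*cz,quat(sg*cy,-cz))
    show("tray",[*tray,.012],down(tyaw+np.pi/2+s))
E
```

```text
0.0187
lock 0+0.0 [0.0225 0.5844 0.0504 1.0368 0.     1.6633]
lock 1.1+0.0 [0.0225 0.5844 0.0504 1.0368 0.     0.5633]
lock 1.3+0.0 [0.0225 0.5844 0.0504 1.0368 0.     0.3633]
pick [-0.2965  0.4582 -0.6976  0.4151  0.      1.2715]
hold [ 0.0722  0.6004 -0.1424  1.1468  0.1469  0.4175]
hold [ 0.1245  0.4836 -0.2789  1.1194  0.1631  0.4678]
tray [ 0.3572  0.5295 -0.529   0.5123  0.      0.6132]
lock 0+3.1 [ 0.0225  0.5844  0.0504  1.0368  0.     -1.4783]
lock 1.1+3.1 [ 0.0225  0.5844  0.0504  1.0368  0.     -2.5783]
lock 1.3+3.1 [ 0.0225  0.5844  0.0504  1.0368  0.     -2.7783]
pick [-0.2965  0.4582 -0.6976  0.4151  0.     -1.8701]
hold [ 0.0722  0.6004 -0.1424  1.1468  0.1469 -2.7241]
hold [ 0.1245  0.4836 -0.2789  1.1194  0.1631 -2.6738]
tray [ 0.3572  0.5295 -0.529   0.5123  0.     -2.5284]
```

```bash
python3 - <<'E'
from plan import *
q=down(bar0); p=grip-[0,0,GD]
bot.set_gripper(0.55)
bot.move_pose(p+[0,0,.13],q)
print(bot.read_clock(), bot.move_linear(p+[0,0,.04],speed=.15), bot.move_linear(p,speed=.06,until_force=6), bot.read_position())
bot.set_gripper(0.0,20)
print(bot.read_gripper_width(),bot.read_finger_force(),bot.read_ft_force(),bot.read_clock())
E
python3 look.py b scene top
python3 -c "
import cv2,numpy as np
a=cv2.imread('pics/scene_b.png')[130:300,240:430];b=cv2.imread('pics/top_b.png')[130:300,220:410]
cv2.imwrite('pics/b.png',cv2.resize(np.hstack([a,b]),None,fx=2.1,fy=2.1,interpolation=cv2.INTER_CUBIC))"
```

```text
3.85 False False [0.6602 0.0885 0.1674]
0.15660618702449058 20.739343464374542 [-3.2353 -0.1662  3.6689] 5.8083
```

View pics/b.png

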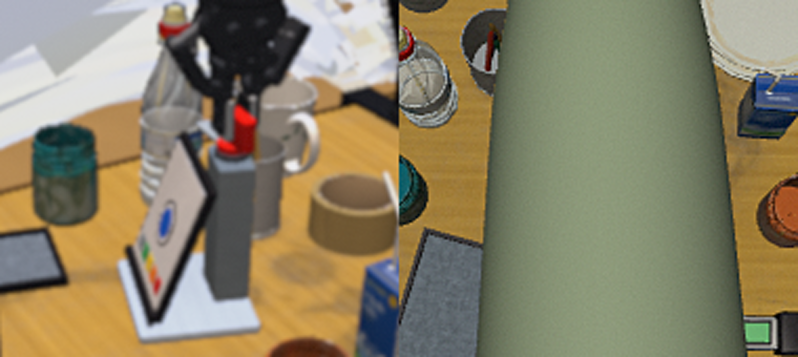

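The fingers are pinching the red bar at about (235,130) in the left half of the crop; the measured width is about 13.3 mm against 14 mm for the bar. I'll turn it now.

```bash
python3 - <<'E'
from plan import *
q0=np.array(bot.read_joint_positions())
for a in (.3,.6,.9,1.15,1.3):
    q=q0.copy(); q[5]-=a; bot.goto_joints(q)
    print(a,bot.read_clock(),np.array(bot.read_ft_force()),np.array(bot.read_moment()),bot.read_gripper_width())
    if np.linalg.norm(np.array(bot.read_ft_force()))>45: break
E
```

```text
0.3 6.3 [ 2.4192  1.146  -5.1475] [ 0.0391 -0.6611 -0.02  ] 0.15772766407166725
0.6 6.6917 [ 5.0544  0.9506 -9.5263] [ 0.2044 -1.2311  0.0147] 0.15832187958140279
0.9 7.0833 [  7.7722   1.7058 -13.2828] [ 0.392  -1.8695  0.0579] 0.15950463452913655
1.15 7.4333 [  9.6543   3.1894 -16.4093] [ 0.6305 -2.12    0.0443] 0.15915881020306866
1.3 7.7 [ 11.2482   4.0471 -18.6791] [ 0.7136 -2.3106 -0.1099] 0.15734116896252254
```

Forces are modest. I'll release, rise and check the lock.

```bash
python3 - <<'E'
from plan import *
bot.set_gripper(0.5)
p=np.array(bot.read_position()); bot.move_linear(p+[0,0,.12],speed=.2)
bot.move_pose([*rd,.17],down(ryaw+np.pi/2)); print(bot.read_clock())
E
python3 look.py c scene top
python3 - <<'E'
import cv2,numpy as np
a=cv2.imread('pics/scene_c.png')[165:395,250:400];b=cv2.imread('pics/top_c.png')[150:380,240:440]
cv2.imwrite('pics/c.png',cv2.resize(np.hstack([a,b]),None,fx=2.2,fy=2.2,interpolation=cv2.INTER_CUBIC))
E
```

```text
9.925
```

View pics/c.png

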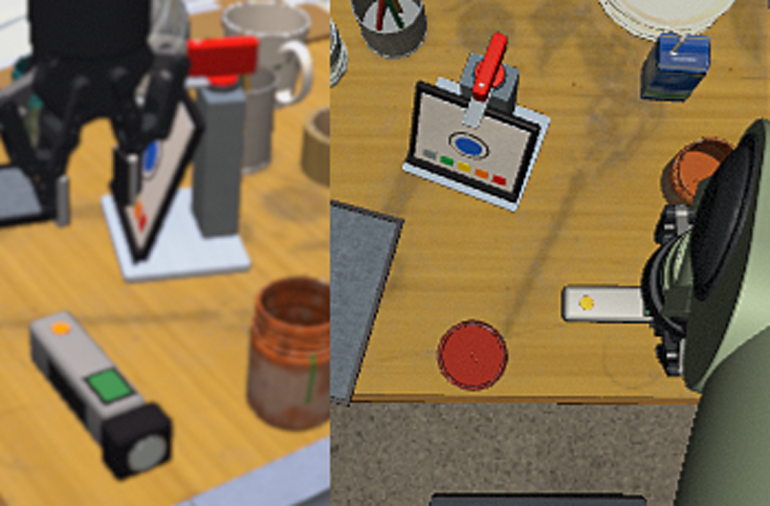

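The bar is now square to the card, running (480,95)–(500,38) in the right half, with the claw over the top edge. The lock is in and the reader is untouched. Picking up the reader.

```bash
python3 - <<'E'
from plan import *
bot.set_gripper(0.75)
p=np.array([*rd,.006])
bot.move_linear(p+[0,0,.05],speed=.15); print(bot.move_linear(p,speed=.06,until_force=8),bot.read_position())
bot.set_gripper(0.0,50); print(bot.read_gripper_width()*85,bot.read_finger_force(),bot.read_ft_force())
gz=bot.read_position()[2]
bot.move_linear(p+[0,0,.16],speed=.12); print(bot.read_gripper_width()*85,bot.read_finger_force(),bot.read_clock())
h=(gz+GD)-.020   # grasp height above reader_mid
mid=dot-.125*cx; q=quat(cy,-cz)
tcp=lambda b: mid-b*cx+(h-GD)*cz
bot.move_pose(tcp(.09),q); print(bot.read_clock())
E
python3 look.py d scene top
```

```text
False [ 0.4538 -0.0617  0.0062]
35.437328405800976 50.79880177974701 [-0.241   1.8942  5.3985]
35.451066377071776 50.00930964946747 14.1083
15.075
```

View pics/scene_d.png

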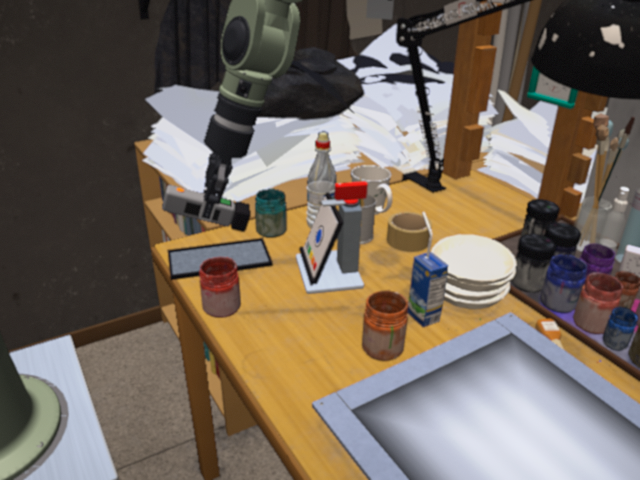

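The reader is firmly gripped at 35.4 mm and points at the card (nose at (237,215)). I'll advance and hold, overlaying the predicted axis to check it.

```bash
python3 - <<'E'
from plan import *
import cv2
mid=dot-.125*cx
h=(.0062+GD)-.020
bot.move_linear(mid+(h-GD)*cz,speed=.06); bot.wait(2.0)
print(bot.read_position(),mid+(h-GD)*cz,bot.read_clock(),bot.read_finger_force())
out=[]
for c in("scene","top"):
    im=bot.camera(c)[:,:,::-1].copy(); k=bot.calibration(c); E=np.array(k["extrinsics"])
    pts=[mid+a*cx+b*cy+.02*cz for a in(-.075,.047) for b in(-.018,.018)]+[mid+.075*cx,dot]
    pts=[((E@[*P,1])[:3]) for P in pts]
    im=cv2.resize(im,None,fx=3,fy=3,interpolation=cv2.INTER_CUBIC)
    for P in pts:
        u=P[:2]/P[2]; u=u*(1+k["k1"]*u@u); px=k["mtx"]@[*u,1]; cv2.circle(im,tuple(int(round((v+.5)*3)) for v in px[:2]),4,(255,0,255),1)
    m=k["mtx"]@[*(pts[4][:2]/pts[4][2]),1]; x,y=int(m[0]*3),int(m[1]*3); out.append(im[y-270:y+270,x-200:x+200])
cv2.imwrite("pics/e.png",np.hstack(out))
E
```

```text
[0.4914 0.1532 0.1164] [0.4914 0.1532 0.1164] 18.825 50.01982390880585
```

View pics/e.png

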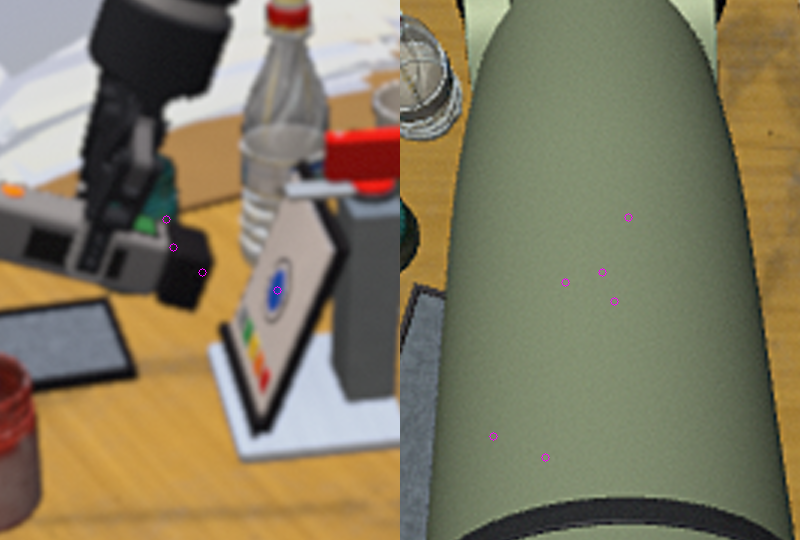

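The reader is aimed at the dot and the predicted window point (202,272) lies on the nose end. I'll do one finer check with a wireframe.

```bash
python3 - <<'E'
from plan import *
import cv2
mid=dot-.125*cx
k=bot.calibration("scene"); E=np.array(k["extrinsics"])
im=cv2.resize(bot.camera("scene")[180:310,150:350,::-1],None,fx=4,fy=4,interpolation=cv2.INTER_CUBIC)
def px(P):
    P=(E@[*P,1])[:3];u=P[:2]/P[2];u=u*(1+k["k1"]*u@u);m=k["mtx"]@[*u,1];return (int((m[0]-150+.5)*4),int((m[1]-180+.5)*4))
def box(x0,x1,w,col):
    V={(i,j,l):px(mid+(x0,x1)[i]*cx+(-w,w)[j]*cy+(-.02,.02)[l]*cz) for i in(0,1) for j in(0,1) for l in(0,1)}
    for a in V:
        for b in V:
            if a<b and sum(p!=q for p,q in zip(a,b))==1: cv2.line(im,V[a],V[b],col,1)
box(-.075,.047,.018,(0,255,255)); box(.047,.075,.023,(255,0,255))
cv2.circle(im,px(dot),4,(0,255,255),1); cv2.imwrite("pics/f.png",im); print(bot.read_clock())
E
```

```text
18.975
```

View pics/f.png

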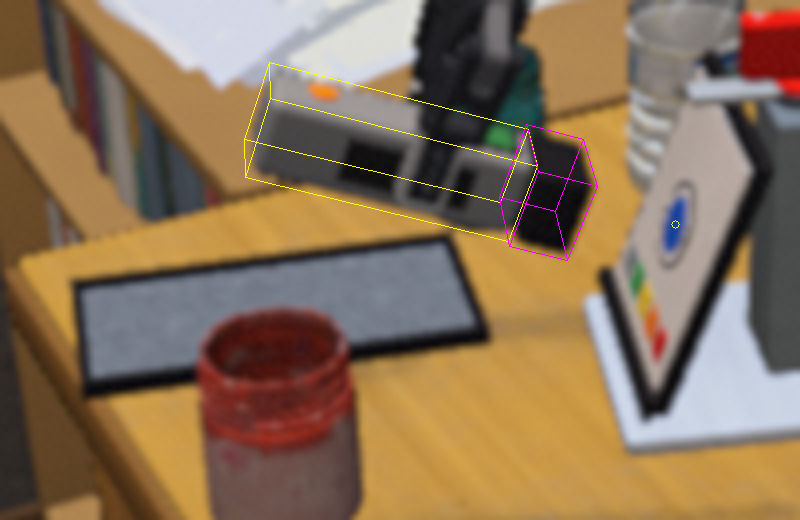

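The wireframe fits within about 3–4 mm. I'll hold a little longer 3 mm lower as insurance, then place the reader in the tray.

```bash
python3 - <<'E'
from plan import *
mid=dot-.125*cx; h=(.0062+GD)-.020
bot.move_linear(mid+(h-GD)*cz-.003*cz,speed=.02); bot.wait(1.6)
bot.move_linear(mid-.09*cx+(h-GD)*cz,speed=.1)
q=down(tyaw+np.pi/2); z=.025+h-GD
bot.move_pose([*tray,.15],q); bot.move_linear([*tray,z+.02],speed=.1)
print(bot.read_gripper_width()*85,z,bot.read_ft_force())
print(bot.move_linear([*tray,z-.004],speed=.015,until_force=4),bot.read_position(),bot.read_ft_force(),bot.read_clock())
bot.set_gripper(0.6); bot.move_linear([*tray,.15],speed=.12)
bot.goto_joints([1.029,.326,-.193,1.052,0,1.437]); print(bot.read_clock())
E
python3 look.py g scene top
python3 - <<'E'
import cv2,numpy as np
a=cv2.imread('pics/scene_g.png')[150:330,150:350];b=cv2.imread('pics/top_g.png')[165:345,195:395]
cv2.imwrite('pics/g.png',cv2.resize(np.hstack([a,b]),None,fx=2,fy=2,interpolation=cv2.INTER_CUBIC))
E
```

```text
35.0559223472536 0.011200000000000002 [-0.3666  0.2764 -2.9547]
True [0.4572 0.2492 0.0116] [-0.4339 -1.333   4.6927] 24.8583
27.8167
```

View pics/g.png

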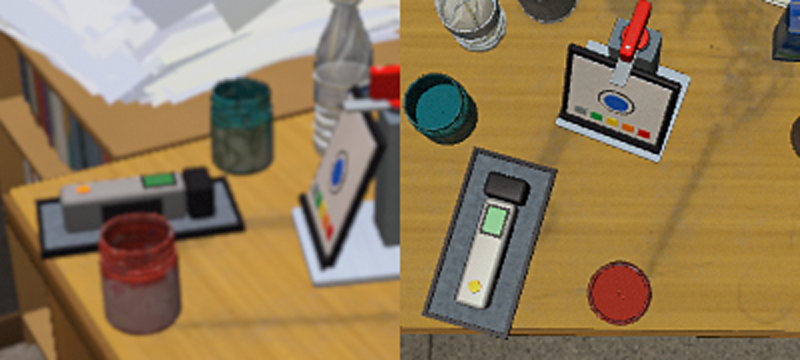

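The reader lies flat and centred in the tray at (490,243), the lock is still locked, and the bystanders are in place. Handing in.

```bash
python3 -c "
from cell import bot
print(bot.close_job())"
```

```text
the job is handed in; nothing more can be done
None
```

I locked the cam lock, held the reader still at the blue dot for about two seconds, laid it flat in its tray and let go, then handed in the job at about 28 s of the 72 s; no verdict was returned.

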